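# Click the drive adapter onto the torque sensor

## Robot

A 7-joint arm with a two-finger parallel gripper is mounted at the origin on the work surface. World frame = base frame: x ahead of the robot, y to its left, z up, the work surface at z = 0. Lengths are in m, angles in rad, forces in N, time in s.
With the tool pointing down it reaches from about 0.35 to 0.9 m from the base axis. Payload 8.1 kg.
Tool frame: the origin (TCP) lies at the very end of the fingers, on their centre line; the grasp point (between the pads) lies 19 mm behind it (arm.tcp_to_grasp is the z of the grasp point in the tool frame, in m); z points along the fingers, y is the line along which they close (so a half turn about z gives the same grasp; the last joint's range is limited). The gripper opens to 92 mm and grips with 3 to 60 N. Pads are 19 mm wide; open, the fingers measure 130 mm over their backs; the gripper's body (75 mm by 190 mm) begins 47 mm behind the grasp point.
Start: joints at [1.095, 0.434, 0.025, 1.573, -0.012, 1.134, -0.075], TCP at [0.228, -0.582, 0.227] pointing down, gripper open.
Joint ranges: [-2.62, 2.62], [-0.44, 2.09], [-1.27, 1.32], [0.08, 2.57], [-1.32, 4.46], [0.12, 2], [-2.74, 2.74]. Speed limits (rad/s): [2.22, 2.22, 3.01, 3.01, 3.14, 3.14, 3.14].

## Interface

Orientations are given as a rotation vector (axis times angle).
In Python, from cell import readout, vision, sign_off, arm gives the robot as it stands. The module is installed in compiled form; this text tells all that it offers.
- The arm moves only by the shell command python3 -m creep 'ROWS' [FORCE]. ROWS is JSON, a list of rows, each a list of 5 numbers: the shift along the tool's x, y, z in units of 4 cm (1.0 is 4 cm), then the turn about the tool's z in units of 4 degrees (1.0 is 4 degrees), then the opening, from 0 (shut) to 1 (fully open). A call has 1 to 12 rows; each row shifts and turns the commanded pose from where the row before left it, along the tool's axes as they then stand; what a row does not reach is not made up. A row lasts 1/8 s, in which the tool goes at most 62.5 mm and 10.7 degrees, less where a joint would pass 70% of its speed; a pose out of reach is approached as far as the arm can. A call with a number of a shift or a turn outside -1 to 1 is refused whole. A call with a gripper value outside its range is refused whole. The fingers move at their own pace and stop on an object; FORCE is the grip in N (left out, the last holds). Time passes only in rows, so rows that do not move let the fingers close. It gives the time, the measured TCP pose, the force, the opening and the grip force at its end, in the units of the state.
- readout.observe(): the state, without advancing time (a new reading comes with each control period).
- vision.get_image(name): name is "scene" or "top" or "wrist"; returns a dict with "pixels" (400x640x3 uint8, blue, green, red), "z_map" (400x640 float32, m along the optical axis (not along the pixel's ray), 0 where there is no reading), "camera_matrix" (3x3 intrinsics, pixels), "position" and "rotation" of the camera in the world. Camera axes: x right, y up, looking along -z (the intrinsics and any distortion apply to the point x, -y, -z); pixel columns grow to the right and rows downward; lengths in m; the calibration is good to about 2 mm. A picture is of the moment at which its call begins.
- sign_off(): hands the job in; it is judged then, once.
The state is a dict: "clock": time; "joints": joint angles; "dq": joint speeds; "joint_efforts": joint torques, N m; "position": TCP position; "ee_rot": TCP orientation; "force": force on the tool from outside, world axes, zero at the start; "ft_torque": the same for the moment, N m; "width": opening from 0.0 (shut) to 1.0 (fully open); "gripper_force": force on a finger pad.
Only numpy, scipy, OpenCV 4.12 (cv2) and the standard library are available. Lean on these libraries where they do the work, as an engineer would, in place of code of your own. Each camera call takes 0.05 s, during which the arm holds its last target. There are 200 camera calls.

## Task

Clear the plastic dust cap out of the test rig's cradle into the cardboard tray. Then lay the larger of the two steel sleeves in the cradle, square mouth towards the square drive, let go, and push it from behind under the clear guard, fully home against the sensor so that the drive's spring ball clicks into its dimple. Leave the other things on the desk where they are and do not press the emergency stop.

Things in the scene. Friction and masses are not known exactly. Their poses are not given: they have to be found in the camera images.
- rig: Fixed motor test rig; place and yaw vary. Origin on the desk under the drive's shoulder (the sensor's front face), z up. +x runs along the drive axis, away from the cradle, into the grey sensor (x 0 to 85 mm, 84 mm wide, top at 64 to 74 mm) and the lying aluminium motor (x 100 to 230 mm, top at 110 mm). Base plate 8 mm thick, 120 mm wide, from x = -160 to 240 mm.
- drive_root (a point): Centre of the drive's shoulder, on its axis, 26 mm above the desk; axes as the rig's. The drive is a steel bar 18.4 mm square, from here to x = -24 mm, its sides level and upright, with a spring ball (8 mm) on its upper face 14 mm from the shoulder.
- cradle (a point): On the cradle's floor and centre line, 95 mm behind the shoulder, 8 mm above the desk; axes as the rig's. A sleeve centred here is clear of the guard. The cradle is a straight channel from rig x = -155 to 0, open above and at its rear, 39 mm wide; its flared lips (48 mm apart) end 19 mm above the desk, 27 mm either side of the axis. It guides a sleeve squarely onto the drive.
- guard (a point): Middle of the upper rear edge of the clear plastic guard, 55 mm above the desk; axes as the rig's. The fixed guard covers the cradle from here (rig x = -56 mm) to the sensor: 68 mm wide outside, roof underside 52 mm above the desk, with a slot 22 mm wide along its middle, open at its rear.
- ball (a joint): Spring ball of the drive: 0 when it stands out, grows to 0.0045 m as it is pushed in. Spring 5 N at 0, about 12 N pushed in. Pushing the adapter over it takes 8 to 20 N in all; then the ball snaps into the dimple and the adapter stops hard against the shoulder.
- adapter: The larger sleeve: plain steel, 36 mm square body, 60 mm long, about 0.4 kg, lying flat. Origin at the centre of its underside, z up; +x points out of its square mouth (20 mm bore, 27 mm deep, funnel lead-in, a dimple in each side). Other end: round nose 32 mm in diameter, 16 mm long, flat end face. Home, it covers rig x = -60 to 0, its last 4 mm showing behind the guard.
- mouth (a point): Centre of the adapter's mouth, on its end face: 30 mm along x and 18 mm above the adapter's origin; axes as the adapter's.
- cap: Black plastic dust cap, 34 mm wide (y), 34 mm high, 30 mm long (x), 0.05 kg, lying in the cradle behind the guard. Origin at the centre of its underside.
- tray: Fixed open cardboard tray, 140 (x) x 170 (y) mm, 40 mm high, walls and floor 4 mm. Origin at the centre of its underside.
- small_sleeve: Bystander: the smaller steel sleeve, 26 mm square, 46 mm long, lying close beside the adapter (centres 66 to 74 mm apart, on the adapter's +y side). Origin at the centre of its underside.
- multimeter: Bystander: yellow multimeter lying flat, 85 (x) x 160 (y) mm, 42 mm high. Origin at the centre of its underside.
- spray_can: Bystander: upright spray can, 48 mm diameter, 150 mm tall, on one side of the cradle. Origin at the centre of its underside.
- estop_box: Bystander: fixed yellow emergency-stop box, 70 mm square, about 60 mm high in all, with an upward push button, on the other side of the cradle. Origin at the centre of its underside.
- estop (a joint): Travel of the emergency-stop button: 0 released, 6 mm pressed (in m).

How it is judged:
By the outcome, as a careful person would: the job done as asked, in the order asked, and still so for the second after the job is handed in, with the robot touching nothing.
It also fails if it takes over 69 s, if anything falls off the work surface, if the arm or the gripper's body presses on something with over 40 N, if the wrist force passes 120 N, or if a joint passes its speed limit or range.

## Working session

There is one attempt and no reset: what is moved stays moved. The work goes in short steps, Python scripts to look and compute and a shell command to move; the robot and the scene stay as the last step left them, time stands still between calls to the robot, and variables do not carry over. Pictures are saved under pics/ and viewed, at most 10 in all, crops included, and the job is handed in when it is done.

```bash
mkdir -p pics; cat > h.py <<'E'
import numpy as np, cv2
from scipy.spatial.transform import Rotation as R
from cell import readout, vision
def shot(n,f=None):
    im=vision.get_image(n)
    if f: cv2.imwrite('pics/'+f,im['pixels'])
    return im
def rot(im):
    r=np.array(im['rotation'],float)
    return r if r.shape==(3,3) else R.from_rotvec(r).as_matrix() if r.size==3 else R.from_quat(r).as_matrix()
def cloud(im):
    K=np.array(im['camera_matrix']); z=im['z_map']; v,u=np.indices(z.shape)
    p=np.stack([(u-K[0,2])/K[0,0]*z,-(v-K[1,2])/K[1,1]*z,-z],-1)
    return p@rot(im).T+np.array(im['position'])
def ray(im,u,v,h):
    K=np.array(im['camera_matrix']); d=rot(im)@np.array([(u-K[0,2])/K[0,0],-(v-K[1,2])/K[1,1],-1.])
    c=np.array(im['position']); return c+d*(h-c[2])/d[2]
E
python3 - <<'E'
from h import *
for n in ('top','scene'):
    im=shot(n,n+'1.png'); print(n,im['position'],np.round(rot(im),3).tolist(),np.array(im['camera_matrix']).tolist()); np.savez(n+'1.npz',p=im['pixels'],c=cloud(im))
print(readout.observe())
E
```

```text
top [ 0.38642434 -0.00349224  1.04681969] [[-0.003, 0.99, -0.144], [-1.0, -0.003, -0.005], [-0.005, 0.144, 0.99]] [[412.10045050667014, 0.0, 318.7375924478475], [0.0, 412.10045050667014, 206.37881302044], [0.0, 0.0, 1.0]]
scene [ 1.01155495 -0.34897131  0.99961449] [[0.585, -0.682, 0.44], [0.811, 0.499, -0.304], [-0.012, 0.534, 0.845]] [[404.386039292338, 0.0, 329.93931175318875], [0.0, 404.386039292338, 195.93249949573968], [0.0, 0.0, 1.0]]
{'clock': 0.1, 'joints': array([ 1.09541634,  0.43515159,  0.02493838,  1.57399162, -0.01159926,
        1.13398999, -0.07507087]), 'dq': array([ 0.00131266, -0.0001085 ,  0.00051783, -0.00170944, -0.00128388,
        0.00159832, -0.0006666 ]), 'joint_efforts': array([ 2.72914876e-03, -6.69128752e+01,  9.87849087e-01, -3.15149117e+01,
       -6.05961587e-02,  3.73395346e-02,  4.97660733e-05]), 'position': array([ 0.22743507, -0.58166676,  0.22602971]), 'ee_rot': array([-3.08585848e+00, -5.81915184e-01,  5.79455001e-04]), 'force': array([-0.01677956,  0.60532813, -0.19249774]), 'ft_torque': array([0.0009534 , 0.00430843, 0.01060106]), 'gripper_force': 0.0, 'width': 1.0040941961537608}
```

View pics/top1.png

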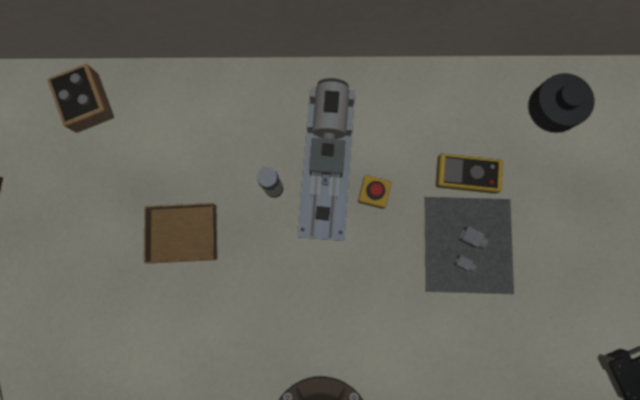

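View pics/scene1.png

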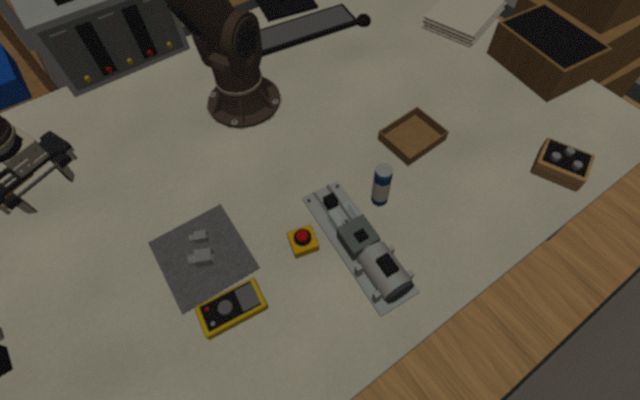

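Top view: the rig runs up the image, with the cap at about (322,213), the tray at (180,233) and the e-stop at (375,191). The can is at (268,178). The adapter is at (473,237) with its nose to the right, and the small sleeve is at (465,263). The scene view agrees.

```bash
python3 - <<'E'
from h import *
d=np.load('top1.npz'); c=d['c'];p=d['p']
def box(u0,v0,u1,v1,lo,hi,dark=None):
    s=np.s_[v0:v1,u0:u1]; q=c[s]; m=(q[...,2]>lo)&(q[...,2]<hi)
    if dark is not None: m&=p[s].max(-1)<dark
    q=q[m]; r=cv2.minAreaRect((q[:,:2]*1000).astype(np.float32)); 
    return len(q),np.round(r[0],1),np.round(r[1],1),round(r[2],1),np.round(np.percentile(q[:,2],[5,50,95])*1000)
print('desk',np.median(c[300:380,100:200,2]))
print('adapter',box(455,222,492,251,.02,.06))
print('small',box(450,251,480,275,.015,.05))
print('cap',box(312,200,335,225,.033,.06), box(312,200,335,225,.02,.06,60))
print('sensor',box(300,130,355,180,.055,.09))
print('motor',box(300,70,360,140,.075,.13))
print('plate',box(290,70,362,245,.004,.013))
print('tray',box(135,195,225,270,.025,.06))
print('can',box(250,160,290,205,.1,.17)); print('estop',box(355,170,395,212,.03,.08))
print('meter',box(430,145,510,197,.03,.06))
crop=np.hstack([cv2.resize(p[60:245,285:400],None,fx=3.2,fy=3.2,interpolation=2)[:590],cv2.resize(p[215:280,440:510],(400,372),interpolation=2) if 0 else cv2.copyMakeBorder(cv2.resize(p[215:280,440:510],(420,390),interpolation=2),0,200,0,0,0)])
cv2.imwrite('pics/crop1.png',np.clip(crop.astype(int)*2,0,255))
E
```

```text
desk -0.0014113860803548484
adapter (368, array([ 454.6, -382.2]), array([60.3, 36.8]), 62.7, array([26., 35., 39.]))
small (204, array([ 391.3, -359.4]), array([45.3, 25.9]), 62.8, array([18., 25., 28.]))
cap (173, array([517.7,  -7.2]), array([33.5, 29.9]), 84.2, array([38., 42., 44.])) (154, array([516.7,  -8. ]), array([31.8, 28.2]), 83.7, array([37., 42., 44.]))
sensor (1391, array([660.5, -25.9]), array([ 98., 131.]), 85.7, array([57., 64., 75.]))
motor (1518, array([779.1, -29. ]), array([ 74.5, 132.4]), 85.4, array([ 78.,  91., 111.]))
plate (2918, array([676.4, -21.2]), array([453.3, 185.9]), 1.6, array([ 5.,  8., 11.]))
tray (652, array([469.8, 347.2]), array([140.7, 171.5]), 2.6, array([26., 37., 41.]))
can (427, array([582.7, 116.5]), array([45. , 45.6]), 65.3, array([108., 149., 152.]))
estop (760, array([ 572.4, -138.1]), array([70. , 70.6]), 75.6, array([32., 36., 58.]))
meter (2000, array([ 618.9, -378.9]), array([159.1,  84.7]), 83.6, array([31., 35., 41.]))[ WARN:0@0.154] global loadsave.cpp:1063 imwrite_ Unsupported depth image for selected encoder is fallbacked to CV_8U.
```

View pics/crop1.png

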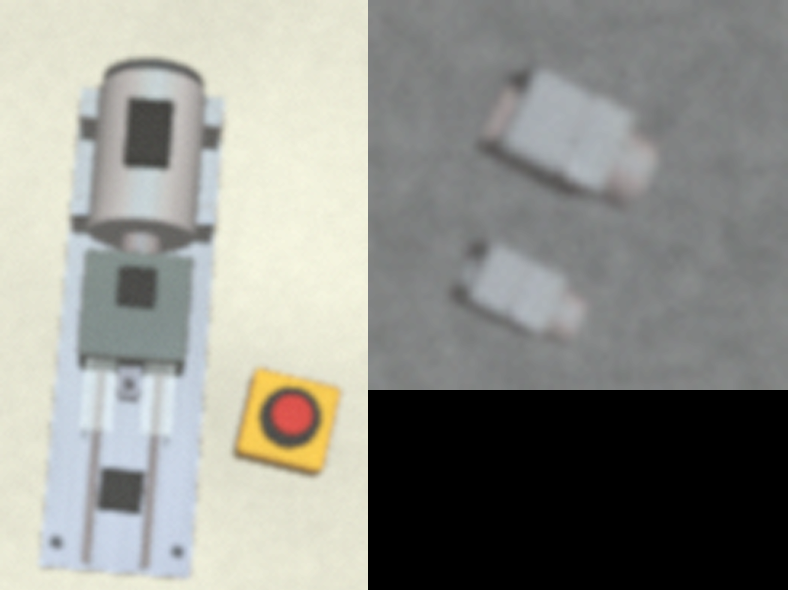

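The crop shows the adapter's square mouth at upper left and its nose at lower right, giving yaw ≈ 62.7°. The rig yaw is ≈ -4.7°. Sizes and heights match what is given, so I'm moving above the cap.

```bash
python3 -m creep '[[0.6,-0.5,0,0,1],[1,-0.9,0,0,1],[1,-0.9,0,0,1],[1,-0.9,0,0,1],[1,-0.9,0,0,1],[1,-0.9,0,0,1],[1,-0.9,0,0,1],[1,-0.9,0,0,1],[1,-0.9,0,0,1],[1,-0.9,0,0,1],[1,-0.9,0,0,1],[0.6,-0.5,0,0,1]]'
python3 -m creep '[[0.3,-0.35,0,1,1],[0,0,0,1,1],[0,0,0,1,1],[0,0,0,1,1],[0,0,0,1,1],[0,0,0,1,1],[0,0,0,0.5,1],[0,0,0,0,1]]'
cat >> h.py <<'E'
def go(x,y,z,phi):
    """remaining shift in tool axes (units of 4 cm) and turn (units of 4 deg) to a target TCP (m) with tool x at phi deg"""
    s=readout.observe(); M=R.from_rotvec(s['ee_rot']).as_matrix()
    a=np.degrees(np.arctan2(M[1,0],M[0,0])); d=M.T@(np.array([x,y,z])-s['position'])
    print('t %.2f pos %s phi %.2f | shift %s turn %.2f'%(s['clock'],np.round(s['position'],4),a,np.round(d/.04,3),((a-phi+180)%360-180)/4))
E
python3 - <<'E'
from h import *
go(.5177,-.0072,.2,-4.7)
im=shot('wrist','w1.png'); np.savez('w1.npz',p=im['pixels'],c=cloud(im))
E
```

```text
clock: 1.6
position: [0.4999, -0.0434, 0.2266]
ee_rot: [-3.086, -0.586, -0.0]
force: [0.3, 0.0, -0.0]
width: 1.0
gripper_force: 0.0
clock: 2.6
position: [0.5052, -0.029, 0.2266]
ee_rot: [3.139, -0.126, -0.001]
force: [0.8, 0.1, -0.0]
width: 1.001
gripper_force: 0.0
t 2.60 pos [ 0.5052 -0.029   0.2266] phi -4.61 | shift [ 0.269 -0.568  0.664] turn 0.02
```

View pics/w1.png

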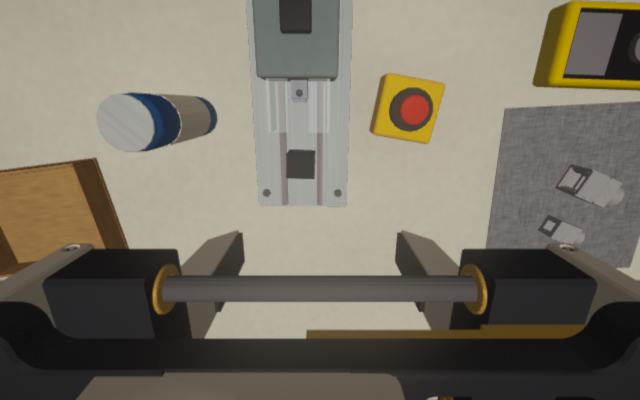

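Wrist view: the rig is upright, with the cap at (301,164), the drive at (299,90), the sensor face edge at row ~77 and the plate's rear corners near (260,206) and (347,206). The adapter at (590,186) has its dark square mouth to the left.

```bash
python3 - <<'E'
from h import *
d=np.load('w1.npz'); c=d['c'];p=d['p']
def box(n,u0,v0,u1,v1,lo,hi,dark=None):
    s=np.s_[v0:v1,u0:u1]; q=c[s]; m=(q[...,2]>lo)&(q[...,2]<hi)
    if dark is not None: m&=p[s].max(-1)<dark
    q=q[m]; r=cv2.minAreaRect((q[:,:2]*1000).astype(np.float32)); 
    print(n,len(q),np.round(r[0],1),np.round(r[1],1),round(r[2],1),np.round(np.percentile(q[:,2],[5,50,95])*1000))
print('desk',np.median(c[150:200,400:470,2]))
box('cap',280,140,325,185,.033,.06); box('sensor',250,0,345,85,.058,.09)
box('plate',240,90,360,215,.004,.0105); box('drive',290,78,310,104,.03,.039)
box('adapter',550,155,630,212,.028,.05); box('can',90,80,225,160,.14,.16); box('estop',365,65,450,150,.03,.045)
# plate rows: centre line from left/right edges of plate at height 8 mm
for v in (110,130,150,170,190,200):
    q=c[v,240:365]; m=(q[:,2]>.004)&(q[:,2]<.0105); i=np.where(m)[0]; a,b=q[i[0]],q[i[-1]]; print(v,np.round((a[:2]+b[:2])*500,1),round(np.linalg.norm(a-b)*1000,1))
E
```

```text
desk -0.00010764580805000534
cap 735 [517.9  -6.7] [34.  30.4] 83.5 [40. 42. 43.]
sensor 6544 [649.  -17.4] [84.2 68.6] 85.3 [62. 64. 74.]
plate 6981 [530.1  -7.5] [120.1 149.5] 85.3 [7. 8. 9.]
drive 376 [603.2 -13.5] [19.  23.3] 85.5 [33. 35. 38.]
adapter 1239 [ 454.5 -382.2] [62.1 36.1] 63.0 [31. 36. 37.]
can 2923 [584.6 117.7] [44.9 44.4] 61.5 [142. 150. 151.]
estop 2290 [ 572.7 -137.6] [70.3 70.1] 75.3 [32. 35. 36.]
110 [581.2 -11.6] 117.7
130 [556.9  -9.8] 119.1
150 [531.6  -8. ] 117.7
170 [505.2  -6. ] 119.0
190 [477.7  -3.1] 119.0
200 [463.4  -2.4] 119.0
```

```bash
python3 -m creep '[[0.27,-0.58,0.5,0,1],[0,0,1,0,1],[0,0,1,0,1],[0,0,1,0,1],[0,0,0.7,0,0.7],[0,0,0.5,0,0.6],[0,0,0.3,0,0.6],[0,0,0,0,0.6]]'
python3 -c "
from h import *
go(.5179,-.0067,.025,-4.7)"
```

```text
clock: 3.65
position: [0.5176, -0.0068, 0.0262]
ee_rot: [3.139, -0.127, -0.002]
force: [-0.2, -0.9, 0.2]
width: 0.625
gripper_force: 0.0
t 3.65 pos [ 0.5176 -0.0068  0.0262] phi -4.62 | shift [ 0.008 -0.003  0.031] turn 0.02
```

```bash
python3 -m creep '[[0,0,0,0,0.2],[0,0,0,0,0.2],[0,0,0,0,0.2],[0,0,0,0,0.2],[0,0,-0.5,0,0.2],[0,0,-1,0,0.2],[0,0,-1,0,0.2],[0,0,-1,0,0.2],[0,0,-1,0,0.2],[0,0,0,0,0.2]]' 15
python3 -m creep '[[-0.1,-0.5,0,0,0.2],[-0.2,-1,0,0,0.2],[-0.2,-1,0,0,0.2],[-0.2,-1,0,0,0.2],[-0.2,-1,0,0,0.2],[-0.2,-1,0,0,0.2],[-0.2,-1,0,0,0.2],[-0.2,-1,0,0,0.2],[-0.2,-0.8,0,0,0.2],[-0.2,-0.43,0,0,0.2],[0,0,0,0,0.2]]'
python3 -c "
from h import *
go(.47,.347,.033,-4.7)"
```

```text
clock: 4.9
position: [0.5197, -0.0066, 0.2098]
ee_rot: [-3.139, 0.128, -0.009]
force: [-0.9, -0.0, -1.1]
width: 0.371
gripper_force: 14.9
clock: 6.28
position: [0.4694, 0.3481, 0.206]
ee_rot: [3.139, -0.124, -0.002]
force: [0.9, -0.6, -1.3]
width: 0.372
gripper_force: 14.9
t 6.28 pos [0.4694 0.3481 0.206 ] phi -4.51 | shift [0.023 0.023 4.325] turn 0.05
```

```bash
python3 -m creep '[[0,0,1,0,0.2],[0,0,1,0,0.2],[0,0,1,0,0.2],[0,0,0.8,0,0.2],[0,0,0.5,0,0.2],[0,0,0,0,0.2],[0,0,0,0,0.62],[0,0,0,0,0.62],[0,0,0,0,0.62]]'
python3 -m creep '[[0,0,-0.5,0,0.62],[0,0,-1,0,0.62],[0,0,-1,0,0.62],[0,0,-1,0,0.62],[0,0.4,-0.8,0,0.62],[0.06,1,0,0,0.62],[0.06,1,0,0,0.62],[0.06,1,0,0,0.62],[0.06,1,0,0,0.62],[0.06,1,0,0,0.62],[0.06,1,0,0,0.62],[0.06,1,0,0,0.62]]'
python3 -m creep '[[0.06,1,0,0,0.62],[0.06,1,0,0,0.62],[0.06,1,0,0,0.62],[0.06,1,0,0,0.62],[0.06,1,0,0,0.62],[0.06,1,0,0,0.62],[0.06,1,0,0,0.62],[0.06,1,0,0,0.62],[0.06,1,0,0,0.62],[0.06,0.8,0,0,0.62],[0,0.5,0,0,0.62],[0,0,0,0,0.62]]'
python3 -m creep '[[0,0,0,-1,0.62],[0,0,0,-1,0.62],[0,0,0,-1,0.62],[0,0,0,-1,0.62],[0,0,0,-1,0.62],[0,0,0,-1,0.62],[0,0,0,-1,0.62],[0,0,0,-1,0.62],[0,0,0,-1,0.62],[0,0,0,-1,0.62]]'
python3 -m creep '[[0,0,0,-1,0.62],[0,0,0,-1,0.62],[0,0,0,-1,0.62],[0,0,0,-1,0.62],[0,0,0,-1,0.62],[0,0,0,-1,0.62],[0,0,0,-0.9,0.62],[0,0,0,0,0.62]]'
python3 - <<'E'
from h import *
go(.4545,-.3822,.2,62.8)
im=shot('wrist'); t=shot('top'); np.savez('w2.npz',p=im['pixels'],c=cloud(im))
cv2.imwrite('pics/w2.png',np.hstack([cv2.resize(im['pixels'],(480,300)),cv2.resize(t['pixels'][190:280,130:225],(317,300))]))
E
```

```text
clock: 7.4
position: [0.4709, 0.3477, 0.0356]
ee_rot: [-3.138, 0.128, -0.002]
force: [-0.0, -0.3, 0.7]
width: 0.606
gripper_force: 0.0
clock: 8.9
position: [0.4631, 0.0498, 0.2072]
ee_rot: [-3.139, 0.127, -0.002]
force: [0.8, 0.0, -0.4]
width: 0.618
gripper_force: 0.0
clock: 10.4
position: [0.4533, -0.3624, 0.2067]
ee_rot: [3.139, -0.13, -0.0]
force: [-0.5, -0.0, -0.5]
width: 0.619
gripper_force: 0.0
clock: 11.65
position: [0.4544, -0.3593, 0.207]
ee_rot: [-2.99, -0.961, -0.001]
force: [-0.5, 1.0, 0.5]
width: 0.62
gripper_force: 0.0
clock: 12.65
position: [0.4543, -0.3598, 0.207]
ee_rot: [-2.678, -1.643, -0.001]
force: [0.2, 0.4, 1.4]
width: 0.617
gripper_force: 0.0
t 12.65 pos [ 0.4543 -0.3598  0.207 ] phi 63.05 | shift [-0.497  0.258  0.174] turn 0.06
```

View pics/w2.png

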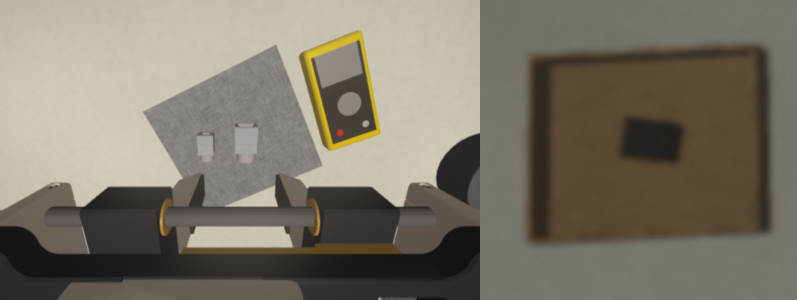

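The cap is in the tray. The adapter is under the gripper at about (328,187) in full pixels, mouth up the image, with the small sleeve on its left.

```bash
python3 - <<'E'
from h import *
d=np.load('w2.npz'); c=d['c']
for n,b,lo,hi in (('adapter',(305,155,350,222),.03,.045),('body',(305,155,350,222),.0345,.045),('small',(258,165,293,222),.018,.032)):
    q=c[b[1]:b[3],b[0]:b[2]].reshape(-1,3); q=q[(q[:,2]>lo)&(q[:,2]<hi)]; r=cv2.minAreaRect((q[:,:2]*1000).astype(np.float32)); print(n,len(q),np.round(r,1) if 0 else r,np.median(q[:,2]))
go(.4545,-.3822,.017,62.8)
E
```

```text
adapter 1293 ((454.4462585449219, -382.0276794433594), (60.246665954589844, 35.68629455566406), 62.86506271362305) 0.035610129597051066
body 987 ((455.47601318359375, -379.9873962402344), (55.71950912475586, 35.60136032104492), 62.72325897216797) 0.03587289063360294
small 745 ((391.5079650878906, -359.4640808105469), (46.301185607910156, 26.084882736206055), 64.07646942138672) 0.025577351979122975
t 12.75 pos [ 0.4541 -0.3604  0.2069] phi 62.95 | shift [-0.482  0.255  4.748] turn 0.04
```

```bash
python3 -m creep '[[-0.38,0.255,0,0,0.56],[0,0,1,0,0.56],[0,0,1,0,0.56],[0,0,1,0,0.56],[0,0,0.8,0,0.56],[0,0,0.5,0,0.56],[0,0,0.3,0,0.56],[0,0,0.15,0,0.56],[0,0,0,0,0.56]]'
python3 -c "
from h import *
go(.4545,-.3822,.017,62.8)"
```

```text
clock: 13.88
position: [0.4561, -0.3801, 0.0169]
ee_rot: [2.679, 1.64, -0.0]
force: [-0.3, 0.5, 0.5]
width: 0.56
gripper_force: 0.0
t 13.88 pos [ 0.4561 -0.3801  0.0169] phi 62.94 | shift [-0.066 -0.012 -0.003] turn 0.04
```

```bash
python3 -m creep '[[0,0,0,0,0.2],[0,0,0,0,0.2],[0,0,0,0,0.2],[0,0,0,0,0.2],[0,0,-0.2,0,0.2],[0,0,-0.5,0,0.2],[0,0,-1,0,0.2],[0,0,-1,0,0.2],[0,0,-1,0,0.2],[0,0,-0.8,0,0.2],[0,0,0,0,0.2]]' 45
python3 -m creep '[[0,0,0,0.5,0.2],[0,0,0,1,0.2],[0,0,0,1,0.2],[0,0,0,1,0.2],[0,0,0,1,0.2],[0,0,0,1,0.2],[0,0,0,1,0.2],[0,0,0,1,0.2],[0,0,0,1,0.2],[0,0,0,1,0.2],[0,0,0,1,0.2],[0,0,0,1,0.2]]'
python3 -m creep '[[0,0,0,1,0.2],[0,0,0,1,0.2],[0,0,0,1,0.2],[0,0,0,1,0.2],[0,0,0,1,0.2],[0,0,0,0.4,0.2],[0,0,0,0,0.2]]'
python3 - <<'E'
from h import *
o=np.array([.615,-.0145]); a=np.radians(-4.7); print('x=-101:',o-.101*np.array([np.cos(a),np.sin(a)]))
p=o-.097*np.array([np.cos(a),np.sin(a)]); go(p[0],p[1],.2,-4.7)
im=shot('wrist'); print(cv2.imwrite('pics/w3.png',im['pixels']))
E
```

```text
clock: 15.25
position: [0.4571, -0.3803, 0.1991]
ee_rot: [2.676, 1.638, 0.003]
force: [-0.5, 0.3, -5.2]
width: 0.383
gripper_force: 45.0
clock: 16.75
position: [0.4549, -0.379, 0.1945]
ee_rot: [-3.106, -0.457, 0.004]
force: [0.3, -0.3, -3.8]
width: 0.388
gripper_force: 45.0
clock: 17.62
position: [0.4555, -0.3793, 0.1957]
ee_rot: [-3.138, 0.127, 0.002]
force: [-0.4, -0.9, -5.0]
width: 0.393
gripper_force: 45.0
x=-101: [ 0.51433962 -0.00622421]
t 17.62 pos [ 0.4555 -0.3793  0.1957] phi -4.63 | shift [ 0.813 -9.415 -0.102] turn 0.02
True
```

```bash
python3 -m creep '[[0.08,-0.5,0,0,0.2],[0.08,-1,0,0,0.2],[0.08,-1,0,0,0.2],[0.08,-1,0,0,0.2],[0.08,-1,0,0,0.2],[0.08,-1,0,0,0.2],[0.08,-1,0,0,0.2],[0.08,-1,0,0,0.2],[0.08,-1,0,0,0.2],[0.08,-0.6,0,0,0.2],[0,-0.3,0,0,0.2],[0,0,0,0,0.2]]'
python3 -m creep '[[0,0,0.6,0,0.2],[0,0,1,0,0.2],[0,0,0.8,0,0.2],[0,0,0.4,0,0.2],[0,0,0,0,0.2],[0,0,0,0,0.2]]'
python3 - <<'E'
from h import *
o=np.array([.615,-.0145]); a=np.radians(-4.7)
p=o-.097*np.array([np.cos(a),np.sin(a)]); go(p[0],p[1],.026,-4.7)
im=shot('wrist'); cv2.imwrite('pics/w4.png',im['pixels'])
E
```

```text
clock: 19.18
position: [0.518, -0.0068, 0.1967]
ee_rot: [3.139, -0.125, -0.0]
force: [0.3, -0.8, -4.1]
width: 0.39
gripper_force: 45.0
clock: 19.92
position: [0.5192, -0.0078, 0.0859]
ee_rot: [-3.139, 0.128, -0.003]
force: [0.7, 0.1, -3.9]
width: 0.384
gripper_force: 45.0
t 19.93 pos [ 0.5192 -0.0078  0.0859] phi -4.67 | shift [-0.028 -0.029  1.496] turn 0.01
```

View pics/w4.png

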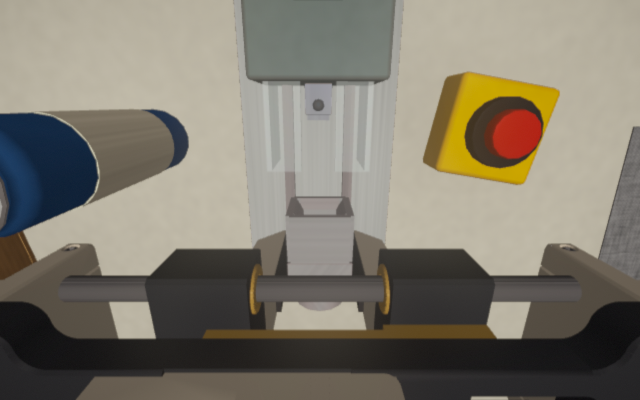

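The adapter's mouth at (320,206) lines up with the drive at (318,100), and the can is clear. I'm lowering it.

```bash
python3 -m creep '[[0,0,0.5,0,0.2],[0,0,0.5,0,0.2],[0,0,0.3,0,0.2],[0,0,0.1,0,0.2],[0,0,0.05,0,0.2],[0,0,0.03,0,0.2],[0,0,0,0,0.2]]'
python3 -c "
from h import *
go(.5182,-.0066,.025,-4.7)"
```

```text
clock: 20.85
position: [0.5185, -0.0075, 0.0258]
ee_rot: [3.139, -0.127, 0.001]
force: [0.2, 0.1, -4.6]
width: 0.393
gripper_force: 45.0
t 20.85 pos [ 0.5185 -0.0075  0.0258] phi -4.65 | shift [-0.011 -0.023  0.021] turn 0.01
```

```bash
python3 -m creep '[[0,0,0.02,0,0.2],[0,0,0.02,0,0.2],[0,0,0,0,0.2],[0,0,0,0,0.56],[0,0,0,0,0.56],[0,0,0,0,0.56],[0,0,-0.5,0,0.56],[0,0,-1,0,0.56],[0,0,-0.8,0,0.56],[0,0,0,0,0.56]]'
python3 - <<'E'
from h import *
im=shot('wrist'); cv2.imwrite('pics/w5.png',im['pixels']); np.savez('w5.npz',p=im['pixels'],c=cloud(im)); go(.5182,-.0066,.025,-4.7)
E
```

```text
clock: 22.1
position: [0.5201, -0.0074, 0.1182]
ee_rot: [-3.139, 0.128, -0.007]
force: [-0.4, 0.8, -0.7]
width: 0.564
gripper_force: 0.0
t 22.15 pos [ 0.519  -0.0076  0.1167] phi -4.66 | shift [-0.028 -0.022  2.293] turn 0.01
```

View pics/w5.png

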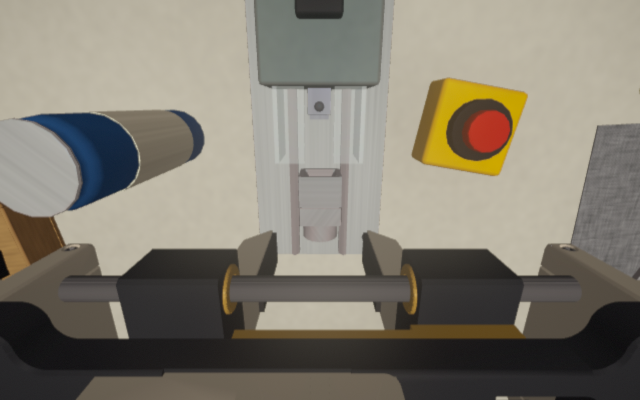

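The adapter lies straight in the cradle, mouth at (320,172) facing the drive at (318,100), nose end at row ~243, and it is clear of the guard. Next I close the fingers and move behind it.

```bash
python3 -m creep '[[-0.5,-0.02,0,0,0],[-0.6,0,0,0,0],[-0.3,0,0,0,0],[0,0,0,0,0],[0,0,0,0,0],[0,0,0,0,0],[0,0,0.5,0,0],[0,0,0.8,0,0],[0,0,0.6,0,0],[0,0,0.3,0,0],[0,0,0.12,0,0],[0,0,0,0,0]]' 20
python3 - <<'E'
from h import *
o=np.array([.615,-.0145]); a=np.radians(-4.7)
p=o-.0695*np.array([np.cos(a),np.sin(a)]); go(p[0],p[1],.023,-4.7)
E
```

```text
clock: 23.65
position: [0.4629, -0.0022, 0.0234]
ee_rot: [3.139, -0.127, 0.001]
force: [-0.4, 0.4, 0.2]
width: 0.008
gripper_force: 0.0
t 23.65 pos [ 0.4629 -0.0022  0.0234] phi -4.65 | shift [ 2.077 -0.003  0.01 ] turn 0.01
```

```bash
python3 -m creep '[[0.1,0,0,0,0],[0.12,0,0,0,0],[0.12,0,0,0,0],[0.12,0,0,0,0],[0.12,0,0,0,0],[0.12,0,0,0,0],[0.12,0,0,0,0],[0.12,0,0,0,0],[0.12,0,0,0,0],[0.12,0,0,0,0],[0.1,0,0,0,0],[0,0,0,0,0]]'
python3 -m creep '[[0.1,0,0,0,0],[0.1,0,0,0,0],[0.1,0,0,0,0],[0.05,0,0,0,0],[0,0,0,0,0]]'
python3 - <<'E'
from h import *
im=shot('wrist'); cv2.imwrite('pics/w6.png',im['pixels'])
go(.54573,-.00881,.023,-4.7)
E
```

```text
clock: 25.15
position: [0.5145, -0.0063, 0.0233]
ee_rot: [-3.139, 0.127, -0.002]
force: [0.0, -0.0, 0.9]
width: 0.006
gripper_force: 0.0
clock: 25.78
position: [0.5281, -0.0075, 0.0231]
ee_rot: [-3.139, 0.127, -0.001]
force: [-1.2, 0.3, 0.6]
width: 0.004
gripper_force: 0.5
t 25.82 pos [ 0.528  -0.0075  0.0231] phi -4.65 | shift [ 0.443 -0.003  0.004] turn 0.01
```

View pics/w6.png

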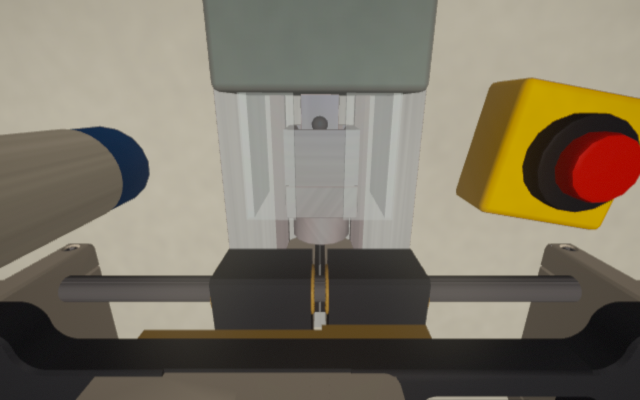

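The adapter is square on the drive, with its mouth edge (row ~128) at the ball (320,124). I'm continuing slowly.

```bash
python3 -m creep '[[0.05,0,0,0,0],[0.05,0,0,0,0],[0.05,0,0,0,0],[0.05,0,0,0,0],[0.05,0,0,0,0]]'
python3 -m creep '[[0.05,0,0,0,0],[0.05,0,0,0,0],[0.03,0,0,0,0],[0,0,0,0,0]]'
python3 -c "
from h import *
go(.54573,-.00881,.023,-4.7)"
```

```text
clock: 26.45
position: [0.5347, -0.0082, 0.0226]
ee_rot: [3.138, -0.127, -0.008]
force: [-10.3, 0.5, 5.3]
width: 0.006
gripper_force: 5.2
clock: 26.95
position: [0.543, -0.0087, 0.0232]
ee_rot: [-3.139, 0.127, -0.001]
force: [-1.5, -0.0, 0.5]
width: 0.003
gripper_force: 0.9
t 26.95 pos [ 0.543  -0.0087  0.0232] phi -4.64 | shift [ 0.068 -0.003  0.005] turn 0.01
```

```bash
python3 -m creep '[[0.03,0,0,0,0],[0.03,0,0,0,0],[0,0,0,0,0]]'; python3 -m creep '[[0.03,0,0,0,0],[0,0,0,0,0]]'; python3 -m creep '[[0.03,0,0,0,0],[0,0,0,0,0]]'
python3 -c "
from h import *
go(.54573,-.00881,.023,-4.7)"
```

```text
clock: 27.32
position: [0.5438, -0.0088, 0.0229]
ee_rot: [3.139, -0.127, -0.004]
force: [-7.1, 0.6, 4.9]
width: 0.005
gripper_force: 3.4
clock: 27.58
position: [0.5438, -0.0089, 0.0227]
ee_rot: [3.139, -0.127, -0.007]
force: [-10.1, 0.8, 6.1]
width: 0.003
gripper_force: 5.1
clock: 27.82
position: [0.5438, -0.0089, 0.0226]
ee_rot: [3.138, -0.127, -0.01]
force: [-13.1, 0.8, 9.9]
width: 0.003
gripper_force: 6.8
t 27.82 pos [ 0.5438 -0.0089  0.0226] phi -4.62 | shift [ 0.048 -0.006 -0.011] turn 0.02
```

```bash
python3 -m creep '[[0.08,0,0,0,0],[0.08,0,0,0,0],[0,0,0,0,0]]'; python3 -m creep '[[-0.2,0,0,0,0],[-0.4,0,0,0,0],[-0.5,0,0,0,0],[-0.4,0,-0.5,0,0],[0,0,-1,0,0],[0,0,-1,0,0],[0,0,0,0,0]]'
python3 - <<'E'
from h import *
im=shot('wrist'); c=cloud(im); np.savez('w7.npz',p=im['pixels'],c=c); go(.545,-.009,.023,-4.7)
p=im['pixels'][:260,180:460]; t=shot('top')['pixels']
cv2.imwrite('pics/w7.png',np.hstack([cv2.resize(p,None,fx=2,fy=2,interpolation=2),cv2.resize(t[130:280,130:210],(220,520))]))
o=np.array([.615,-.0145]); a=np.radians(-4.7); r=(c[...,:2]-o)@np.array([[np.cos(a),-np.sin(a)],[np.sin(a),np.cos(a)]])
for y in (-.01,-.005,0,.005,.01):
    m=(abs(r[...,1]-y)<.002)&(r[...,0]>-.09)&(r[...,0]<.01)&(c[...,2]>.028)&(c[...,2]<.049); print(y,m.sum(),np.round(np.percentile(r[m][:,0],[0,1,50,99])*1000,1))
E
```

```text
clock: 28.2
position: [0.5438, -0.009, 0.0216]
ee_rot: [3.137, -0.125, -0.028]
force: [-32.1, 3.7, 21.6]
width: 0.003
gripper_force: 15.9
clock: 29.08
position: [0.4973, -0.0046, 0.1263]
ee_rot: [-3.138, 0.128, -0.013]
force: [0.6, 1.2, -0.1]
width: 0.005
gripper_force: 0.0
t 29.12 pos [ 0.496  -0.0048  0.1246] phi -4.66 | shift [1.217 0.007 2.547] turn 0.01
-0.01 358 [-60.2 -59.7 -29.2  -0.3]
-0.005 431 [-59.9 -59.6 -26.6  -0.6]
0 408 [-59.9 -59.7 -28.8  -0.3]
0.005 439 [-60.2 -59.6 -26.6  -0.3]
0.01 343 [-60.3 -59.4 -30.3  -0.3]
```

View pics/w7.png

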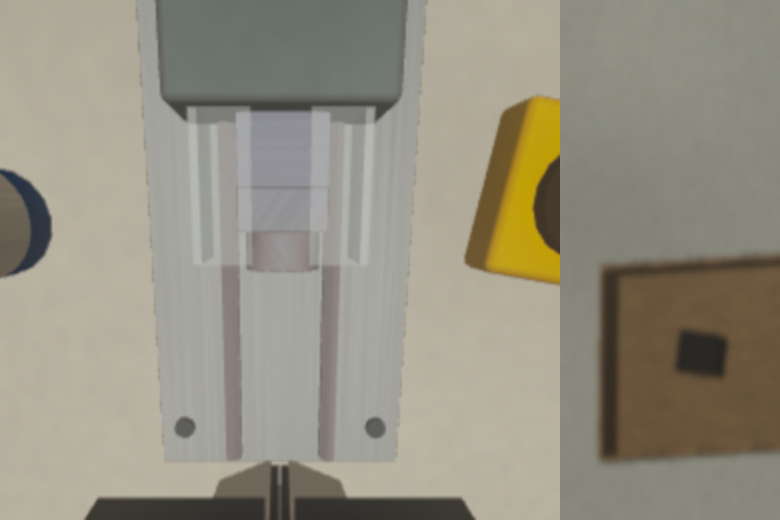

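The adapter is home: it covers rig x from -60 to 0, its nose end shows just behind the guard, and there is no gap at the sensor. The cap is in the tray and the robot is clear. Handing in.

```bash
python3 -c "
from cell import sign_off; print(sign_off())"
```

```text
the job is handed in; nothing more can be done
None
```

The dust cap is in the tray and the larger sleeve is fully home against the sensor. The push force dropped as the ball snapped in, then rose against a hard stop. I handed the job in at about 29 s; the judge returned no verdict.

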